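Present a tube to the bottom-code reader

ROBOT

A 6-joint arm with a two-finger parallel gripper is mounted at the origin on the work surface. World frame = base frame: x ahead of the robot, y to its left, z up, the work surface at z = 0. Lengths are in mm, angles in rad, forces in N, time in s.
With the tool pointing down it reaches from about 400 to 925 mm from the base axis. Payload 12.5 kg.
Tool frame: the origin (TCP) lies at the very end of the fingers, on their centre line; the grasp point (between the pads) lies grip_depth behind it (grip_depth is the distance from the TCP to the grasp point, in mm); z points along the fingers, y is the line along which they close (so a half turn about z gives the same grasp; the last joint's range is limited). The gripper opens to 95 mm and grips with 3 to 60 N. Pads are 20 mm wide; open, the fingers measure 119 mm over their backs; the gripper's body (75 mm by 180 mm) begins 59 mm behind the grasp point.
Start: joints at [1.108, 0.491, 1.559, -0, 1.092, -0.106], TCP at [218.283, 585.661, 214.661] pointing down, gripper open.
Joint ranges: [-3.1, 3.1], [-0.84, 2.19], [0.05, 2.79], [-1.13, 4.28], [0.06, 2.93], [-2.69, 2.69]. Speed limits (rad/s): [2.22, 2.22, 2.79, 3.14, 3.14, 3.14].

INTERFACE

Orientations are given as a unit quaternion [x, y, z, w].
In Python, from plant import * gives the robot as it stands.
- The arm moves only by the shell command python3 -m crank 'ROWS' [OPENING] [FORCE]. ROWS is JSON, a list of rows, each a list of 6 numbers: the shift along the tool's x, y, z in m, then the turn, a rotation vector about the tool's x, y, z in rad. A call has 1 to 10 rows; each row is the pose to reach, as a shift and turn from the pose commanded when the call began, along the tool's axes at that moment; what a row does not reach only later rows make up. A row lasts 1/10 s, in which the tool goes at most 50 mm and 8.59 degrees, less where a joint would pass 70% of its speed; a pose out of reach is approached as far as the arm can. A call with a gripper value outside its range is refused whole. OPENING is the opening, from 0 (shut) to 1 (fully open), set as the call begins (- or left out, the last holds). The fingers move at their own pace and stop on an object; FORCE is the grip in N (left out, the last holds). Time passes only in rows, so rows that repeat a pose let the fingers close. It gives the time, the measured TCP pose, the force, the opening and the grip force at its end, in the units of the state.
- state(): the state, without advancing time (a new reading comes with each control period).
- capture(name): name is "side" or "top"; returns a dict with "frame" (480x640x3 uint8, red, green, blue), "mtx" (3x3 intrinsics, pixels), "dist" ([k1, k2, p1, p2, k3] as OpenCV has them; the pictures are not rectified), "origin" and "orientation" of the camera in the world. Camera axes: x right, y up, looking along -z (the intrinsics and any distortion apply to the point x, -y, -z); pixel columns grow to the right and rows downward; lengths in mm; the calibration is good to about 2 mm. A picture is of the moment at which its call begins. There is no depth.
- job_done(): hands the job in; it is judged then, once.
The state is a dict: "time": time; "joint_pos": joint angles; "qvel": joint speeds; "joint_efforts": joint torques, N m; "position": TCP position; "tool_rot": TCP orientation; "ft_force": force on the tool from outside, world axes, zero at the start; "wrist_torque": the same for the moment, N m; "width": opening from 0.0 (shut) to 1.0 (fully open); "grasp_force": force on a finger pad.
Only numpy, scipy, OpenCV 4.12 (cv2) and the standard library are available. Lean on these libraries where they do the work, as an engineer would, in place of code of your own. Each camera call takes 0.05 s, during which the arm holds its last target. There are 200 camera calls.

TASK

Fold the clear cover of the slanted tube rack up until it stands upright, and leave it standing so. Then draw the one long tube out of its socket along its slant, turn it upright with its cap on top, and hold it still over the middle of the reader's glass window with its foot about 3 cm above the glass, never touching the reader with it. Leave the short tubes in their sockets and the other things on the table where they are; the program finishes while the gripper is still holding the tube there.

Things in the scene. Friction and masses are not known exactly. Their poses are not given: they have to be found in the camera images.
- rack: White slanted tube rack, fixed. Origin: centre of the base plate's underside, 170 x 250 x 10 mm. Its front (-x) faces the robot's right, +x its back; +y runs towards the robot along its row of four sockets (y = -69, -23, 23, 69 mm). Sockets 18 mm wide, 50 mm deep, leaning 35 deg to the front (-x); floors at x -3, z 18 mm, mouths at x -32, z 59 mm. Cheeks 34 x 8 mm at x 45, y +-116 mm, 135 mm tall, carry the cover.
- cover (a joint): Hinge angle (rad) of the rack's clear stiff cover, 122 mm from hinge to free edge, 204 mm wide, 7 mm thick at its grey rim. 0 = level over the tubes (starts at 0 to 0.4), pi/2 = upright, 2.1 = stop, leaning back. Swings up and back (rack +x) about a hinge along the rack's y. Stiff hinge: it stays where it is left; the handle bar takes 1 to 4 N.
- cover_hinge (a point): Middle of the cover's hinge axis, at x = 45, y = 0, z = 128 mm in the rack's frame. Does not move with the cover.
- cover_bar (a point): Middle of the cover's handle: a round steel bar, 10 mm thick, along the rack's y, 160 mm from the hinge axis, on two arms at y = +-98 mm, with an open gap of 33 mm between bar and cover edge. Moves with the cover: at angle q it is 160 cos(q) mm in front of the hinge (rack -x) and 160 sin(q) mm above it.
- long_tube: The long capped tube: white, 16 mm thick, plain violet cap 18 mm thick at its top; 108 mm long in all, cap from 84 to 108 mm; 15 to 31 g. Origin: centre of its foot; +z along the tube to the cap. Starts in any one of the four sockets (short tubes in the rest), leaning 35 to 38 deg (some play); stands out 58 mm from the block, 25 mm more than the short ones.
- long_tube_cap (a point): Middle of the long tube's cap, on its axis, 96 mm from its foot: a good place to grip it.
- short_tube_1: Short capped tube, 16 mm in diameter, 83 mm long in all, with the same violet cap (59 to 83 mm) as the long one. Origin: centre of its foot, +z to the cap. Stays in its socket.
- short_tube_2: Another short tube, the same as short_tube_1.
- short_tube_3: Another short tube, the same as short_tube_1.
- reader: Bottom-code reader, fixed to the table: a low white box 110 x 110 x 42 mm with a black frame 56 x 56 mm and a glass window 44 x 44 mm in the middle of its top. Origin: centre of its underside, z up.
- reader_window (a point): Middle of the reader's glass window, on its upper face, 45 mm above the table.
- reagent_bottle: Bystander: white-capped bottle, 56 mm in diameter, 120 mm tall, behind the rack (robot's left). Origin: centre of its underside.
- specimen_cup: Bystander: open white cup, 60 mm in diameter, 65 mm tall, right of the reader. Origin: centre of its underside.
- slide_box: Bystander: cardboard box 85 x 40 x 30 mm, beyond and between rack and reader. Origin: centre of its underside.
- marker: Bystander: black marker pen lying on the table, 12 mm in diameter, 130 mm long, between rack and reader, near the robot. Origin: middle of its underside.
- sample_jar: Bystander: jar 52 mm in diameter, 60 mm tall, right of the reader. Origin: centre of its underside.
- label_block: Bystander: block of paper labels 70 x 70 x 25 mm, left of the rack, near the robot. Origin: centre of its underside.
Not all that is in view belongs to the job. Leave any blue or pink look-alike of the reader alone.

How it is judged (in metres and radians):
On the way, in this order (a step that is already met when the one before it is completed fails the run):
1. the cover stands upright (within 0.2 rad) while the long tube is still in its socket (value of joint cover between 1.37 and 1.77 rad and distance of long_tube from where it was at the start of the episode below 0.02 m), for 0.2 s.
2. the long tube is drawn out, its foot above the rack's block, gripped by the fingers (height (world z) of long_tube above 0.065 m and contact force between long_tube and the fingers above 0.3 N and contact force between long_tube and rack below 0.05 N and contact force between long_tube and reader below 0.05 N and contact force between long_tube and short_tube_1 below 0.05 N and contact force between long_tube and short_tube_2 below 0.05 N and contact force between long_tube and short_tube_3 below 0.05 N), for 0.1 s.
At the end, for the whole second after the job is handed in: Cover at 1.37 to 1.77 rad; the gripper alone holds the long tube still, upright within 0.14 rad, cap up, foot within 15 mm horizontally of the window's middle and 15 to 50 mm above the glass; short tubes in their sockets (moved < 12 mm), bystanders in place (< 30 mm) (value of joint cover between 1.37 and 1.77 rad and angle between long_tube's own z axis and vertical below 0.14 rad and height (world z) of long_tube_cap above 0.12 m and horizontal distance between long_tube and reader_window below 0.015 m and z of long_tube in the frame of reader_window between 0.015 and 0.05 m and contact force between long_tube and the fingers above 0.3 N and linear speed of long_tube below 0.03 m/s and contact force between long_tube and rack below 0.05 N and contact force between long_tube and reader below 0.05 N and contact force between long_tube and short_tube_1 below 0.05 N and contact force between long_tube and short_tube_2 below 0.05 N and contact force between long_tube and short_tube_3 below 0.05 N and distance of each of short_tube_1, short_tube_2, short_tube_3 from where it was at the start of the episode below 0.012 m and distance of each of reagent_bottle, specimen_cup, slide_box, marker, sample_jar, label_block from where it was at the start of the episode below 0.03 m); the arm keeps its last pose, push and grip.
It fails at once if the long tube touches the reader (contact force between long_tube and reader above 0.3 N).
It fails at once if a short tube is pulled out of its socket (moved more than 30 mm) (distance of any of short_tube_1, short_tube_2, short_tube_3 from where it was at the start of the episode above 0.03 m).
It fails at once if a bystander is pushed more than 50 mm (distance of any of reagent_bottle, specimen_cup, slide_box, marker, sample_jar, label_block from where it was at the start of the episode above 0.05 m).
It also fails if it takes over 58 s, if anything falls off the work surface, if the arm or the gripper's body presses on something with over 40 N, if the wrist force passes 120 N, or if a joint passes its speed limit or range.

## Working session

There is one attempt and no reset: what is moved stays moved. The work goes in short steps, Python scripts to look and compute and a shell command to move; the robot and the scene stay as the last step left them, time stands still between calls to the robot, and variables do not carry over. Pictures are saved under pics/ and viewed, at most 10 in all, crops included, and the job is handed in when it is done.

```bash
ls; mkdir -p pics
python3 - <<'E'
from plant import *
import cv2
s=state();print(s)
try: print(grip_depth)
except Exception as e: print(e)
for n in("side","top"):
    c=capture(n);cv2.imwrite(f"pics/{n}0.png",c["frame"][:,:,::-1]);print({k:v for k,v in c.items() if k!="frame"})
E
```

```text
pics
{'time': 0.0, 'joint_pos': array([ 1.10839554e+00,  4.91529162e-01,  1.55942176e+00,  1.54135544e-05,
        1.09171175e+00, -1.05612880e-01]), 'qvel': array([-0.00042473,  0.0002642 ,  0.00078526, -0.00030423, -0.00294849,
       -0.00021377]), 'joint_efforts': array([-8.68092211e-04, -6.12651229e+01, -2.58197790e+01,  6.93564001e-02,
        4.81620943e-02, -5.22923324e-05]), 'position': array([218.16935525, 585.43590781, 214.09017201]), 'tool_rot': array([ 1.77452719e-01,  9.84129182e-01, -5.11662025e-04, -1.56475419e-04]), 'ft_force': array([ 0.49140582, -0.17217095,  0.09982586]), 'wrist_torque': array([0.01233892, 0.030178  , 0.03723974]), 'grasp_force': 0.0, 'width': 0.9991755705513697}
18.8
{'mtx': array([[612.65024608,   0.        , 306.67966943],
       [  0.        , 612.65024608, 241.68841604],
       [  0.        ,   0.        ,   1.        ]]), 'dist': array([0.0225616, 0.       , 0.       , 0.       , 0.       ]), 'origin': array([ 994.33789937, -881.62501417, 1196.10592971]), 'orientation': array([0.35298417, 0.09750294, 0.24929991, 0.89651821])}
{'mtx': array([[501.50709938,   0.        , 318.97231619],
       [  0.        , 501.50709938, 245.86178026],
       [  0.        ,   0.        ,   1.        ]]), 'dist': array([-0.14337838,  0.        ,  0.        ,  0.        ,  0.        ]), 'origin': array([ 327.52975423,   13.43438305, 1199.22768941]), 'orientation': array([ 0.04750145, -0.0581513 , -0.69506355,  0.71501657])}
```

View pics/side0.png

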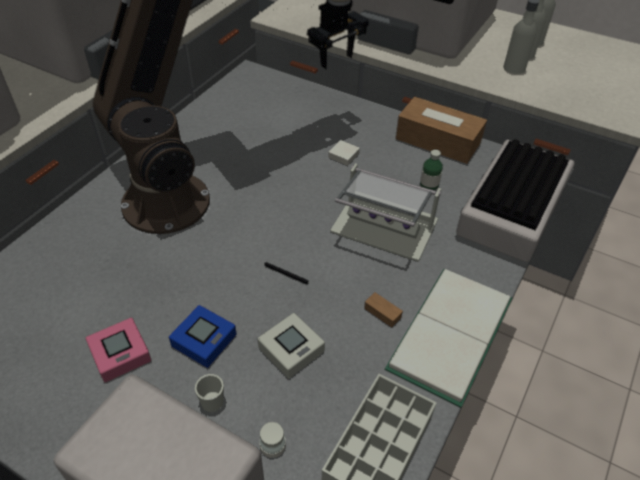

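View pics/top0.png

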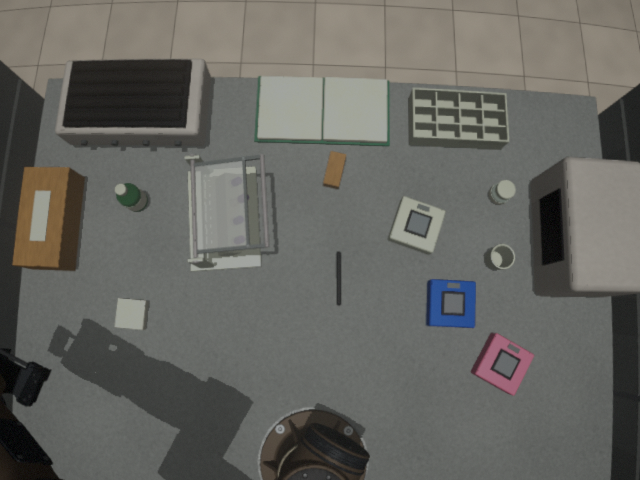

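Side: the robot is at top left, with the slanted rack at (385,215) and its cover nearly level. The white reader is at (291,340), the blue look-alike at (203,335) and the pink one at (118,348). Top: rack at (230,215), white reader at (418,224), blue at (453,303), pink at (505,362). I choose the white one. Next, close crops of the rack to find the long tube among the four caps.

Run:
```python
import cv2,numpy as np
a=cv2.imread("pics/side0.png")[160:265,325:445];b=cv2.imread("pics/top0.png")[145:280,175:285]
a=cv2.resize(a,None,fx=3.6,fy=3.6,interpolation=cv2.INTER_CUBIC);b=cv2.resize(b,None,fx=3.3,fy=3.3,interpolation=cv2.INTER_CUBIC)
o=np.zeros((450,800,3),np.uint8);o[:378,:432]=a;o[:446,437:800]=b
cv2.imwrite("pics/crop1.png",cv2.convertScaleAbs(o,alpha=1.2))
```

```text
(no output)
```

View pics/crop1.png

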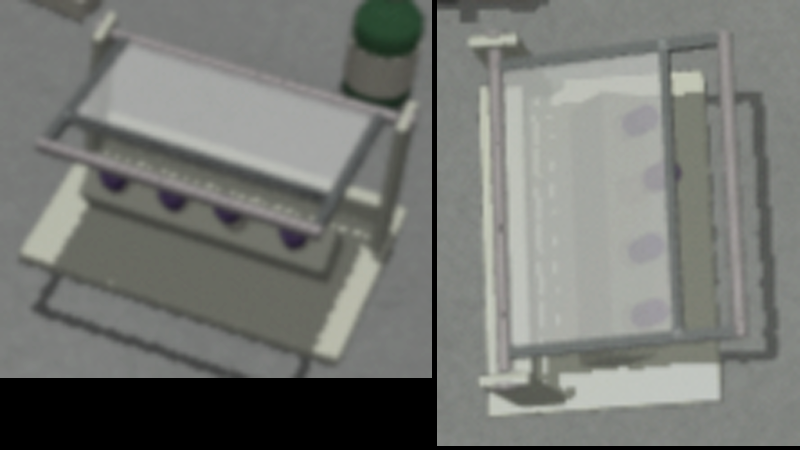

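The long tube looks to be the second cap from the far end (rack y=-23): crop (660,175), i.e. pixel about (242.5,198), and it pokes out past the cover rim. The other caps are at crop (640,120), (645,248) and (650,312). I'll fit the rack pose and reader now and recheck the tube once the cover is open.

```bash
cat > h.py <<'E'
from plant import *
import cv2,numpy as np,json
from scipy.spatial.transform import Rotation as R
from scipy.optimize import least_squares
def cam(n):
    c=capture(n);return c
def proj(c,P):
    P=np.atleast_2d(P).astype(float);M=R.from_quat(c["orientation"]).as_matrix()@np.diag([1,-1,-1])
    rv=cv2.Rodrigues(M.T)[0];return cv2.projectPoints(P,rv,-M.T@c["origin"],c["mtx"],c["dist"])[0][:,0]
def ray(c,uv):
    n=cv2.undistortPoints(np.array([[uv]],float),c["mtx"],c["dist"])[0,0]
    M=R.from_quat(c["orientation"]).as_matrix()@np.diag([1,-1,-1]);return c["origin"],M@np.r_[n,1]
def onz(c,uv,z):
    o,d=ray(c,uv);return o+d*(z-o[2])/d[2]
def tri(obs):
    A=np.zeros((3,3));b=np.zeros(3)
    for c,uv in obs:
        o,d=ray(c,uv);d=d/np.linalg.norm(d);Q=np.eye(3)-np.outer(d,d);A+=Q;b+=Q@o
    return np.linalg.solve(A,b)
def rack2w(p,P):
    return np.atleast_2d(P)@R.from_euler('z',p[2]).as_matrix().T+[p[0],p[1],0]
E
python3 - <<'E'
from h import *
s=cam("side");t=cam("top")
def dark(c,u,v):
    g=c["frame"].max(2)[v-16:v+17,u-16:u+17]; m=(g<110).astype(np.uint8)
    n,l,st,ce=cv2.connectedComponentsWithStats(m);i=1+np.argmax(st[1:,4]);return ce[i]+[u-16,v-16],st[i]
for c,u,v in((t,418,223),(s,291,340)):
    p,st=dark(c,u,v);print(p,st,onz(c,p,45))
T=[((-85,125,10),(260.8,265.6)),((85,125,10),(190.5,270.5)),((-85,-125,10),(255.6,166.8))]
S=[((-85,125,10),(331.1,230.8)),((-85,-125,10),(418.1,259.4))]
BT=[(98,(266.8,245.9)),(-98,(261.7,155.6))];BS=[(98,(336.1,199.7)),(-98,(413.9,224.4))]
bar=lambda y,q:(45-160*np.cos(q),y,128+160*np.sin(q))
def f(p):
    r=[]
    for c,F,B in((t,T,BT),(s,S,BS)):
        P=[a for a,_ in F]+[bar(y,p[3]) for y,_ in B];U=[b for _,b in F]+[b for _,b in B]
        r+=list((proj(c,rack2w(p,P))-U).ravel())
    return r
o=least_squares(f,[560,190,1.57,.2],loss="soft_l1");print(o.x,np.round(f(o.x),1))
p=o.x
print("hinge",rack2w(p,(45,0,128)),"bar",rack2w(p,bar(0,p[3])))
for y in(-69,-23,23,69):
    P=rack2w(p,[(-3-96*np.sin(.63),y,18+96*np.cos(.63)),(-3-71*np.sin(.63),y,18+71*np.cos(.63))]);print(y,proj(t,P),proj(s,P))
E
```

```text
[417.85377358 223.55424528] [  2   3  28  28 424] [ 561.96471112 -234.05045531   45.        ]
[290.6961326  339.18232044] [  0   1  33  29 543] [ 565.49967824 -236.06099642   45.        ]
[5.70987120e+02 2.32103422e+02 1.67163009e+00 1.62281752e-01] [ 0.1  0.1 -0.1  0.1 -0.2 -1.7 -0.  -1.4  0.1  0.2 -1.7 -1.1  0.1  0.1
  0.3  0.3 -2.1 -0.4]
hinge [[566.45728591 276.87484836 128.        ]] bar [[582.35174816 119.77908699 153.85126365]]
-69 [[241.53043003 177.83893174]
 [236.38107854 180.74930977]] [[404.69822495 223.15134253]
 [405.65422453 225.00291098]]
-23 [[242.45461934 197.38058853]
 [237.25620694 199.97663411]] [[387.51367613 217.65727592]
 [388.71974673 219.57568153]]
23 [[243.42729606 217.22745428]
 [238.17995561 219.49587789]] [[370.62866185 212.25707922]
 [372.07620951 214.23990737]]
69 [[244.44856121 237.35854232]
 [239.15253153 239.28695468]] [[354.03356252 206.94777119]
 [355.71440073 208.99272372]]
```

```bash
cat >> h.py <<'E'
RP=np.array([570.99,232.10,1.6716]);READ=np.array([563.7,-235.0,45.])
def rot(yaxis,zaxis):
    z=np.array(zaxis,float);z/=np.linalg.norm(z);y=np.array(yaxis,float);y-=z*(y@z);y/=np.linalg.norm(y)
    return np.c_[np.cross(y,z),y,z]
def rel(s,pos,M):
    T=R.from_quat(s["tool_rot"]).as_matrix()
    return np.round(np.r_[T.T@(np.array(pos)-s["position"])/1000,R.from_matrix(T.T@M).as_rotvec()],4)
rx=np.array([np.cos(RP[2]),np.sin(RP[2]),0]);ry=np.array([-rx[1],rx[0],0])
def bar(q,y=0): return rack2w(RP,(45-160*np.cos(q),y,128+160*np.sin(q)))[0]
E
python3 - <<'E'
from h import *
s=state();M=rot(rx,(0,0,-1))
print(rel(s,bar(.162)+[0,0,70],M))
E
```

```text
[-5.039e-01 -3.093e-01 -9.300e-03 -6.000e-04 -2.000e-04 -4.576e-01]
```

```bash
python3 -m crank '[[-0.05,-0.031,-0.02,0,0,-0.14],[-0.1,-0.062,-0.02,0,0,-0.28],[-0.14,-0.086,-0.02,0,0,-0.42],[-0.18,-0.11,-0.02,0,0,-0.458],[-0.22,-0.135,-0.02,0,0,-0.458],[-0.26,-0.16,-0.02,0,0,-0.458],[-0.3,-0.184,-0.02,0,0,-0.458],[-0.34,-0.209,-0.02,0,0,-0.458],[-0.38,-0.233,-0.02,0,0,-0.458],[-0.42,-0.258,-0.02,0,0,-0.458]]' 0.32 20
python3 - <<'E'
from h import *
s=state();M=rot(rx,(0,0,-1))
print(rel(s,bar(.162)+[0,0,40],M))
E
```

```text
time: 1.2
position: [522.8, 195.2, 234.7]
tool_rot: [-0.05, 0.999, 0.0, 0.0]
ft_force: [0.7, 0.6, -0.3]
width: 0.324
grasp_force: 0.0
[-0.0516 -0.0811  0.0409  0.0001  0.0002  0.0001]
```

```bash
python3 -m crank '[[-0.025,-0.035,0.01,0,0,0],[-0.045,-0.07,0.02,0,0,0],[-0.052,-0.081,0.03,0,0,0],[-0.052,-0.081,0.03,0,0,0],[-0.052,-0.081,0.03,0,0,0]]'
python3 - <<'E'
from h import *
s=state();M=rot(rx,(0,0,-1));print(s["position"],rel(s,bar(.162)+[0,0,-18.8],M))
a=cam("side");b=cam("top")
def c(f,u,v,w=60,h=60): return cv2.resize(f["frame"][v-h:v+h,u-w:u+w,::-1],None,fx=3.3,fy=3.3,interpolation=cv2.INTER_CUBIC)
cv2.imwrite("pics/a1.png",np.hstack([c(a,380,200),c(b,255,190)]))
print(proj(a,s["position"]),proj(b,s["position"]))
E
```

```text
time: 1.7
position: [581.0, 122.6, 204.6]
tool_rot: [-0.051, 0.999, 0.0, -0.0]
ft_force: [-0.2, 0.7, 0.9]
width: 0.32
grasp_force: 0.0
[581.01900751 122.58013104 204.55473848] [-0.0011 -0.003   0.0695  0.0003 -0.0008  0.0004]
[[375.12948052 195.56524285]] [[260.52471744 194.02868464]]
```

View pics/a1.png

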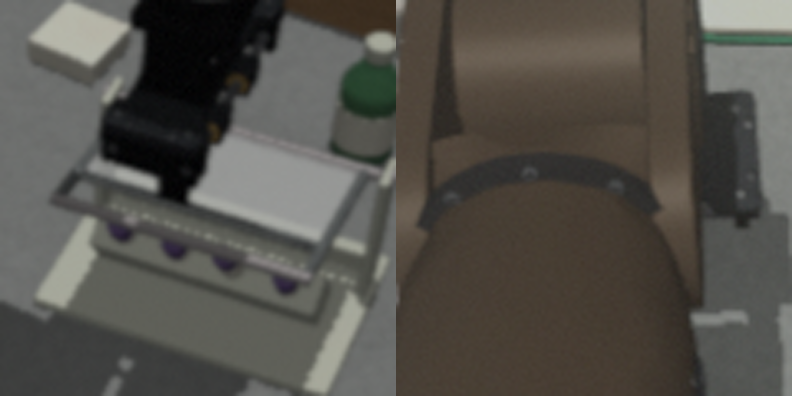

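The side crop shows the fingers over the bar, tips at about (373,198), near the projected TCP. I'll go down with the bar between the fingers.

```bash
python3 -m crank '[[-0.001,-0.003,0.02,0,0,0],[-0.001,-0.003,0.04,0,0,0],[-0.001,-0.003,0.055,0,0,0],[-0.001,-0.003,0.069,0,0,0],[-0.001,-0.003,0.069,0,0,0]]'
python3 -m crank '[[0,0,0,0,0,0],[0,0,0,0,0,0],[0,0,0,0,0,0],[0,0,0,0,0,0],[0,0,0,0,0,0],[0,0,0,0,0,0],[0,0,0,0,0,0]]' 0 20
```

```text
time: 2.3
position: [581.8, 120.2, 134.8]
tool_rot: [-0.051, 0.999, 0.0, -0.001]
ft_force: [-0.2, -0.2, 0.5]
width: 0.319
grasp_force: 0.0
time: 3.0
position: [582.9, 121.9, 136.2]
tool_rot: [-0.05, 0.999, 0.002, 0.001]
ft_force: [0.3, 19.7, -1.8]
width: 0.096
grasp_force: 20.0
```

```bash
python3 -m crank '[[0,0.003,0,0,0,0],[0,0.005,-0.01,0,0,0],[0,0.008,-0.0215,0,0,0],[0,0.012,-0.033,0,0,0],[0,0.017,-0.044,0,0,0],[0,0.022,-0.055,0,0,0],[0,0.029,-0.0645,0,0,0],[0,0.036,-0.074,0,0,0],[0,0.044,-0.0835,0,0,0],[0,0.044,-0.0835,0,0,0]]'
```

```text
time: 4.0
position: [578.9, 162.4, 222.3]
tool_rot: [-0.051, 0.999, -0.001, 0.002]
ft_force: [-0.2, -12.8, 11.0]
width: 0.098
grasp_force: 20.0
```

```bash
python3 -m crank '[[0,0.008,-0.010,0,0,0],[0,0.0166,-0.0174,0,0,0],[0,0.0265,-0.0245,0,0,0],[0,0.0365,-0.031,0,0,0],[0,0.047,-0.0365,0,0,0],[0,0.058,-0.0415,0,0,0],[0,0.0695,-0.0455,0,0,0],[0,0.081,-0.0485,0,0,0],[0,0.093,-0.051,0,0,0],[0,0.105,-0.052,0,0,0]]'
python3 -m crank '[[0,0.006,-0.0003,0,0,0],[0,0.012,-0.0004,0,0,0],[0,0.012,-0.0004,0,0,0],[0,0.012,-0.0004,0,0,0]]'
python3 - <<'E'
from h import *
s=state();print(s["position"]-[0,0,-18.8]-rack2w(RP,(45,0,128))[0], rx@(s["position"]-rack2w(RP,(45,0,128))[0]))
E
```

```text
time: 5.0
position: [568.1, 268.0, 272.7]
tool_rot: [-0.051, 0.999, 0.0, 0.001]
ft_force: [3.5, -3.2, 3.7]
width: 0.097
grasp_force: 20.0
time: 5.4
position: [566.9, 280.6, 272.7]
tool_rot: [-0.051, 0.999, 0.001, 0.001]
ft_force: [3.2, 0.8, 5.1]
width: 0.096
grasp_force: 20.0
[  0.40095296   3.69358869 163.48078163] 3.6344894777403036
```

```bash
python3 -m crank '[[0,0,0,0,0,0],[0,0,0,0,0,0],[0,0,0,0,0,0],[0,0,-0.02,0,0,0],[0,0,-0.045,0,0,0],[0,0,-0.06,0,0,0],[0,-0.05,-0.06,0,0,0],[0,-0.1,-0.06,0,0,0],[0,-0.15,-0.06,0,0,0],[0,-0.2,-0.06,0,0,0]]' 0.35
python3 -m crank '[[0,-0.05,0,0,0,0],[0,-0.1,0,0,0,0],[0,-0.15,0,0,0,0],[0,-0.2,0,0,0,0],[0,-0.25,0,0,0,0],[0,-0.25,0,0,0,0]]'
python3 - <<'E'
from h import *
a=cam("side");b=cam("top")
def c(f,u,v,w=60,h=75): return cv2.resize(f["frame"][v-h:v+h,u-w:u+w,::-1],None,fx=3.3,fy=3.3,interpolation=cv2.INTER_CUBIC)
cv2.imwrite("pics/a2.png",cv2.convertScaleAbs(np.hstack([c(a,385,200),c(b,225,210)]),alpha=1.2))
def f(p,L=(83,108)):pass
for y,L in((-69,71),(-23,96),(23,71),(69,71)):
    P=rack2w(RP,(-3-L*np.sin(.63),y,18+L*np.cos(.63)));print(y,proj(b,P),proj(a,P))
for q in(1.4,1.57,1.75): print(q,proj(a,[bar(q,98),bar(q,-98)]).ravel(),proj(b,[bar(q,98),bar(q,-98)]).ravel())
E
```

```text
time: 6.4
position: [586.5, 78.6, 331.5]
tool_rot: [-0.051, 0.999, 0.0, -0.0]
ft_force: [0.6, 0.5, 0.1]
width: 0.348
grasp_force: 0.0
time: 7.0
position: [611.9, -173.7, 330.4]
tool_rot: [-0.048, 0.999, -0.0, -0.001]
ft_force: [-0.2, 1.1, -0.1]
width: 0.346
grasp_force: 0.0
-69 [[236.38352994 180.74864305]] [[405.6539216  225.00450152]]
-23 [[242.45653258 197.38013737]] [[387.51334994 217.6584598 ]]
23 [[238.18123639 219.49528347]] [[372.07621374 214.2407719 ]]
69 [[239.15321401 239.28639692]] [[355.71458156 208.99324308]]
1.4 [359.54830131 127.66224144 436.75618483 149.12601611] [190.65355559 238.73821978 187.96973268 138.7422794 ]
1.57 [363.69824959 120.90904275 440.29068505 141.88711728] [175.99935681 239.57184705 173.86536415 139.45664615]
1.75 [367.85321193 115.5760487  443.60885098 136.0697515 ] [161.29338705 240.88721273 159.70654286 141.15504842]
```

View pics/a2.png

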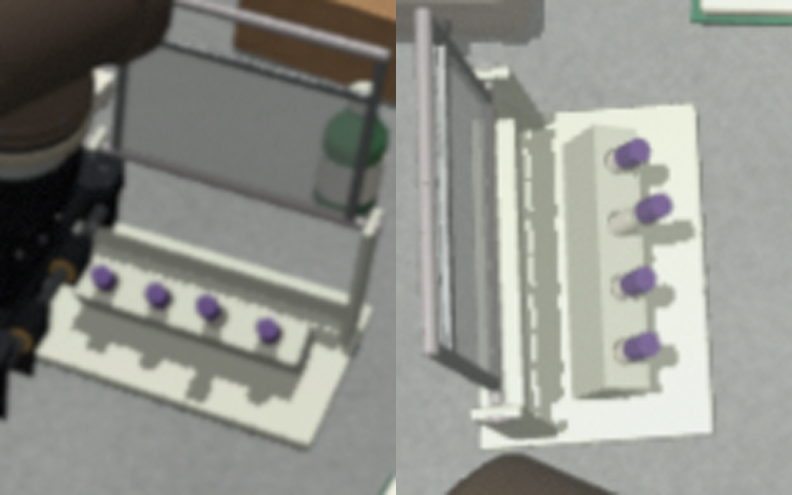

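Top crop shows the cover upright (bar at px x≈174, q≈1.59). The long tube's cap is at px (242.6,198.6), second from the far end, with the longest shadow; side view (388,218). Now I'll triangulate the cap.

Run:
```python
from h import *
a=cam("side");b=cam("top")
def pur(c,u,v,r=8):
    f=c["frame"][v-r:v+r+1,u-r:u+r+1].astype(int);m=((f[:,:,2]-f[:,:,1])>25).astype(np.uint8)
    n,l,st,ce=cv2.connectedComponentsWithStats(m);i=1+np.argmax(st[1:,4]);return ce[i]+[u-r,v-r],st[i]
pb,sb=pur(b,243,198);pa,sa=pur(a,388,218);print(pb,sb,pa,sa)
C=tri([(b,pb),(a,pa)]);print("tri",C,proj(b,C),proj(a,C),"nominal",rack2w(RP,(-3-96*np.sin(.63),-23,18+96*np.cos(.63))))
s=state();print(s["joint_pos"])
th=.635;z=rx*np.sin(th)+[0,0,-np.cos(th)]
for sg in(1,-1):
    M=rot(sg*ry,z);P=C+18.8*z-2*z
    print(sg,rel(s,P-90*z,M),P-90*z)
```

```text
[242.76086957 197.2826087 ] [ 3  4 10  7 46] [387.40740741 217.51851852] [ 5  5  6  6 27]
tri [599.83116264 174.31553128  96.76471933] [[242.75674636 197.2765468 ]] [[387.40108511 217.52020436]] nominal [[599.8667354 175.1590023  95.5706408]]
[-3.71380431e-01  4.19039303e-01  1.36582810e+00  4.66329889e-04
  1.35730927e+00 -2.04408928e+00]
1 [-0.0226  0.2977  0.1759 -0.4961 -0.4971 -1.5123] [604.20070912 131.11535708 155.69596751]
-1 [-0.0226  0.2977  0.1759 -0.4972  0.4962  1.514 ] [604.20070912 131.11535708 155.69596751]
```

```bash
python3 -m crank '[[0,0.025,0.005,-0.0445,0.0444,0.1355],[0,0.05,0.01,-0.089,0.0888,0.271],[-0.005,0.075,0.015,-0.1335,0.1332,0.4065],[-0.005,0.1,0.02,-0.178,0.1776,0.542],[-0.01,0.125,0.025,-0.2225,0.222,0.6775],[-0.01,0.15,0.03,-0.267,0.2664,0.813],[-0.015,0.175,0.035,-0.3115,0.3108,0.9485],[-0.015,0.2,0.04,-0.356,0.3552,1.084],[-0.02,0.225,0.045,-0.4005,0.3996,1.2195],[-0.02,0.25,0.05,-0.445,0.444,1.355]]' 0.42 15
cat > g.py <<'E'
from h import *
C=np.array([599.8,174.5,96.6]);th=.635;z=rx*np.sin(th)+[0,0,-np.cos(th)];M=rot(-ry,z);P=C+16.8*z
if __name__=="__main__":
    s=state();print(s["joint_pos"].round(2));print(rel(s,P-90*z,M),rel(s,P,M))
E
python3 g.py
```

```text
time: 8.2
position: [606.5, 85.0, 281.6]
tool_rot: [0.58, 0.763, 0.192, -0.213]
ft_force: [0.0, 0.8, -0.0]
width: 0.424
grasp_force: 0.0
[-0.2   0.49  1.5   0.54  1.42 -0.63]
[-0.0313  0.0037  0.1306 -0.0513  0.0508  0.1548] [-0.0271  0.0086  0.2203 -0.0513  0.0508  0.1548]
```

```bash
python3 -m crank '[[-0.015,0.002,0.03,-0.026,0.025,0.08],[-0.03,0.004,0.06,-0.051,0.051,0.155],[-0.031,0.004,0.09,-0.051,0.051,0.155],[-0.031,0.004,0.125,-0.051,0.051,0.155],[-0.031,0.004,0.13,-0.051,0.051,0.155],[-0.031,0.004,0.13,-0.051,0.051,0.155]]'
python3 g.py
```

```text
time: 8.8
position: [604.4, 129.7, 156.3]
tool_rot: [0.635, 0.707, 0.209, -0.231]
ft_force: [0.1, 0.7, -0.1]
width: 0.418
grasp_force: 0.0
[-0.15  0.61  1.68  0.68  1.14 -0.64]
[ 0.0008 -0.0001  0.0016 -0.0026  0.0014  0.0053] [ 0.0009  0.0001  0.0916 -0.0026  0.0014  0.0053]
```

```bash
python3 -m crank '[[0.001,0,0.02,0,0,0],[0.001,0,0.04,0,0,0],[0.001,0,0.055,0,0,0],[0.001,0,0.07,0,0,0],[0.001,0,0.07,0,0,0]]'
python3 - <<'E'
from h import *
a=cam("side");b=cam("top")
def c(f,u,v,w=60,h=60): return cv2.resize(f["frame"][v-h:v+h,u-w:u+w,::-1],None,fx=3.3,fy=3.3,interpolation=cv2.INTER_CUBIC)
cv2.imwrite("pics/a3.png",cv2.convertScaleAbs(np.hstack([c(a,385,215),c(b,245,205)]),alpha=1.2))
E
python3 g.py
```

```text
time: 9.3
position: [600.1, 171.1, 99.5]
tool_rot: [0.636, 0.706, 0.209, -0.231]
ft_force: [-0.5, -0.4, -0.2]
width: 0.422
grasp_force: 0.0
[-0.09  0.68  1.72  0.75  1.02 -0.69]
[ 0.0009 -0.0007 -0.0674 -0.0004  0.0018  0.0043] [ 0.0011 -0.0006  0.0226 -0.0004  0.0018  0.0043]
```

View pics/a3.png

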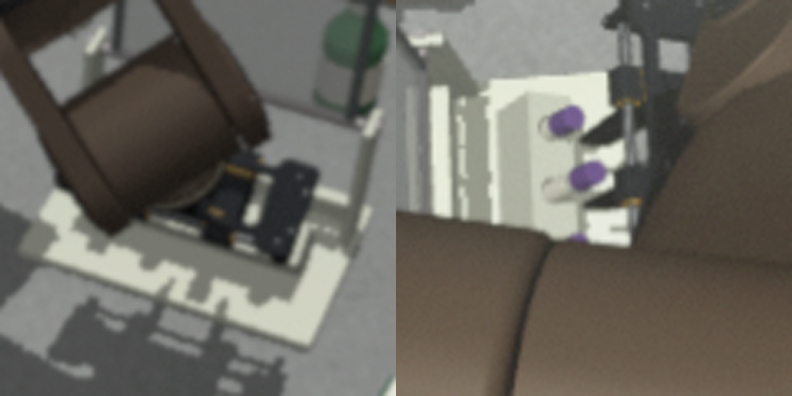

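The top crop shows the violet cap at (590,175), midway between the finger tips at (583,140) and (583,208). The last 22 mm, then close.

```bash
python3 -m crank '[[0.001,0,0.012,0,0,0],[0.001,0,0.022,0,0,0],[0.001,0,0.022,0,0,0]]'
python3 -m crank '[[0,0,0,0,0,0],[0,0,0,0,0,0],[0,0,0,0,0,0],[0,0,0,0,0,0],[0,0,0,0,0,0],[0,0,0,0,0,0],[0,0,0,0,0,0]]' 0 15
python3 g.py
```

```text
time: 9.7
position: [598.5, 184.9, 82.0]
tool_rot: [0.636, 0.706, 0.208, -0.231]
ft_force: [0.4, -0.6, 0.4]
width: 0.421
grasp_force: 0.0
time: 10.4
position: [599.4, 184.0, 83.3]
tool_rot: [0.636, 0.706, 0.209, -0.231]
ft_force: [1.4, -0.5, 1.9]
width: 0.182
grasp_force: 15.0
[-0.07  0.7   1.74  0.77  0.99 -0.71]
[ 0.0001 -0.0005 -0.0896 -0.      0.0018  0.0038] [ 0.0002 -0.0005  0.0004 -0.      0.0018  0.0038]
```

```bash
python3 -m crank '[[0,0,-0.008,0,0,0],[0,0,-0.018,0,0,0],[0,0,-0.028,0,0,0],[0,0,-0.038,0,0,0],[0,0,-0.048,0,0,0],[0,0,-0.058,0,0,0],[0,0,-0.068,0,0,0],[0,0,-0.08,0,0,0],[0,0,-0.09,0,0,0],[0,0,-0.1,0,0,0]]'
cat > r.py <<'E'
from h import *
s=state();M=rot(-ry,(0,0,-1));T=R.from_quat(s["tool_rot"]).as_matrix();print(s["joint_pos"].round(2),s["position"])
print("tube foot est",s["position"]+T[:,2]*(-16.8+96))
P=READ+[0,0,30+96-16.8]
print(rel(s,P+[0,0,60],M),rel(s,P,M))
E
python3 r.py
```

```text
time: 11.4
position: [605.2, 124.7, 164.5]
tool_rot: [0.636, 0.706, 0.209, -0.231]
ft_force: [-0.9, -0.0, 0.1]
width: 0.19
grasp_force: 15.0
[-0.16  0.6   1.67  0.67  1.16 -0.64] [605.24472514 124.72170775 164.46631246]
tube foot est [600.49973795 171.34305183 100.61824771]
[-0.2554 -0.0786 -0.2494  0.0008 -0.6332  0.0038] [-0.2909 -0.0787 -0.201   0.0008 -0.6332  0.0038]
```

```bash
python3 -m crank '[[-0.012,-0.004,-0.015,0,-0.03,0],[-0.037,-0.012,-0.04,0,-0.09,0],[-0.062,-0.02,-0.065,0,-0.15,0],[-0.088,-0.028,-0.09,0,-0.22,0],[-0.113,-0.036,-0.115,0,-0.29,0],[-0.14,-0.044,-0.14,0,-0.36,0.001],[-0.165,-0.052,-0.165,0,-0.43,0.002],[-0.19,-0.06,-0.19,0,-0.5,0.003],[-0.215,-0.067,-0.213,0.001,-0.56,0.004],[-0.235,-0.073,-0.232,0.001,-0.61,0.004]]'
python3 r.py
```

```text
time: 12.4
position: [566.1, -209.2, 212.3]
tool_rot: [0.671, 0.741, 0.007, -0.008]
ft_force: [-0.7, 1.2, 0.0]
width: 0.188
grasp_force: 15.0
[-0.47  0.47  1.61  0.02  1.08 -0.58] [ 566.0805837  -209.15377817  212.32688849]
tube foot est [ 565.89290892 -207.55291792  133.14329155]
[-0.0254 -0.0049 -0.0024 -0.0003 -0.0203 -0.0009] [-0.0267 -0.0049  0.0576 -0.0003 -0.0203 -0.0009]
```

```bash
python3 -m crank '[[-0.015,-0.003,0.008,0,-0.02,-0.001],[-0.026,-0.005,0.02,0,-0.02,-0.001],[-0.026,-0.005,0.03,0,-0.02,-0.001],[-0.026,-0.005,0.03,0,-0.02,-0.001],[-0.026,-0.005,0.03,0,-0.02,-0.001],[-0.026,-0.005,0.03,0,-0.02,-0.001]]'
python3 r.py
python3 - <<'E'
from h import *
a=cam("side");b=cam("top");s=state();p=s["position"]
def c(f,u,v,w=60,h=75): return cv2.resize(f["frame"][v-h:v+h,u-w:u+w,::-1],None,fx=3.3,fy=3.3,interpolation=cv2.INTER_CUBIC)
cv2.imwrite("pics/a4.png",cv2.convertScaleAbs(np.hstack([c(a,295,320),c(b,415,215)]),alpha=1.2))
T=R.from_quat(s["tool_rot"]).as_matrix()
q=proj(a,[p,p+T[:,2]*79.2,READ]);print(q,(q-[235,245])*3.3)
E
```

```text
time: 13.0
position: [564.3, -232.4, 181.1]
tool_rot: [0.67, 0.742, 0.001, -0.001]
ft_force: [-0.5, 0.1, -0.4]
width: 0.186
grasp_force: 15.0
[-0.5   0.5   1.63  0.    1.01 -0.6 ] [ 564.29228188 -232.42692369  181.06703269]
tube foot est [ 564.24958875 -232.15897734  101.86749745]
[-0.0024 -0.0009 -0.0331 -0.0002 -0.0034  0.0015] [-0.0026 -0.0008  0.0269 -0.0002 -0.0034  0.0015]
[[289.91612456 300.59826746]
 [290.6538942  322.82300448]
 [290.26627661 338.49125605]] [[181.22321104 183.47428263]
 [183.65785085 256.81591477]
 [182.37871282 308.52114498]]
```

View pics/a4.png

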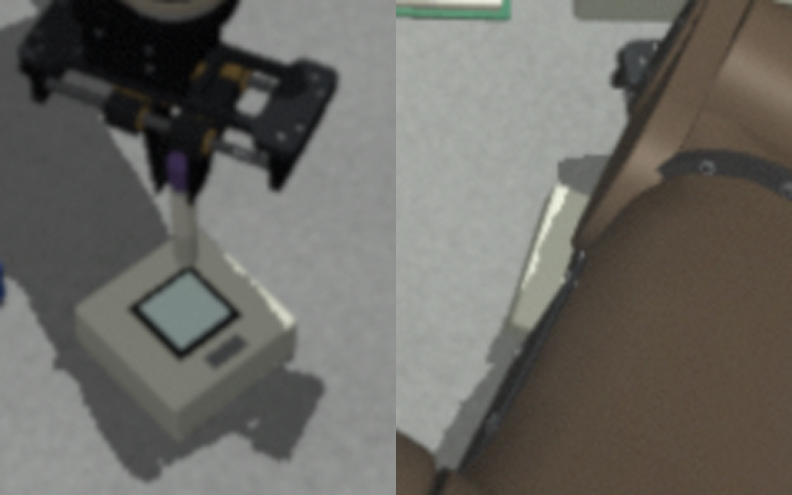

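The side crop shows the tube upright under the gripper, foot at about (186,258), matching the prediction of (184,257). The window is at (186,311). Final descent.

```bash
python3 -m crank '[[-0.0025,-0.001,0.007,0,-0.003,0],[-0.0025,-0.001,0.014,0,-0.003,0],[-0.0025,-0.001,0.021,0,-0.003,0],[-0.0025,-0.001,0.026,0,-0.003,0],[-0.0025,-0.001,0.026,0,-0.003,0],[-0.0025,-0.001,0.026,0,-0.003,0],[-0.0025,-0.001,0.026,0,-0.003,0],[-0.0025,-0.001,0.026,0,-0.003,0]]'
python3 r.py
python3 - <<'E'
from h import *
a=cam("side");b=cam("top");s=state();p=s["position"]
def c(f,u,v,w=60,h=75): return cv2.resize(f["frame"][v-h:v+h,u-w:u+w,::-1],None,fx=3.3,fy=3.3,interpolation=cv2.INTER_CUBIC)
cv2.imwrite("pics/a5.png",cv2.convertScaleAbs(np.hstack([c(a,295,320),c(a,385,200)]),alpha=1.2))
q=proj(a,[p,p-[0,0,79.2],READ]);print((q-[235,245])*3.3)
E
```

```text
time: 13.9
position: [563.4, -235.5, 155.2]
tool_rot: [0.67, 0.742, -0.0, 0.0]
ft_force: [0.5, 0.1, -0.8]
width: 0.185
grasp_force: 15.0
[-0.5   0.53  1.66 -0.    0.95 -0.61] [ 563.37973821 -235.52761721  155.24249771]
tube foot est [ 563.38912525 -235.53614617   76.04249872]
[ 0.0005  0.0004 -0.059   0.0001  0.0001  0.0009] [0.0005 0.0004 0.001  0.0001 0.0001 0.0009]
[[178.30889973 211.0221312 ]
 [180.66143722 282.49305198]
 [182.37871282 308.52114498]]
```

View pics/a5.png

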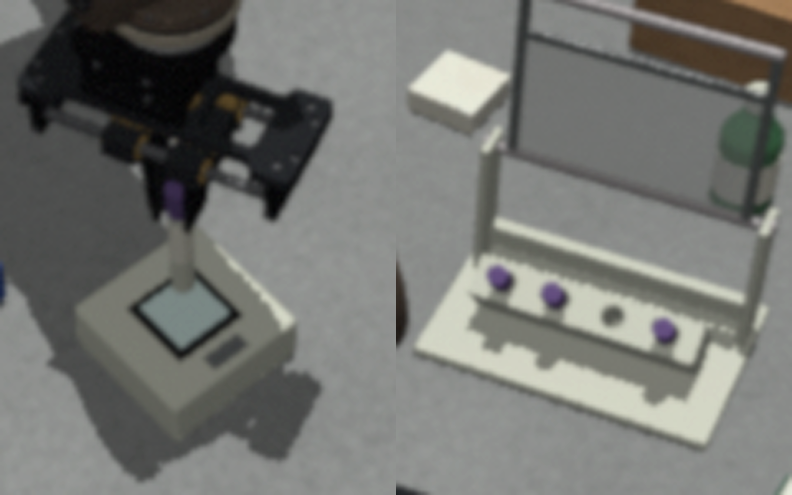

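The left crop shows the foot at about (182,285), where a foot 31 mm above the window's middle should project. The right crop shows the cover upright, three short tubes seated and one empty socket.

```bash
python3 -c "
from plant import *
print(job_done())"
```

```text
the job is handed in; nothing more can be done
None
```

I handed the job in at about 14 s: the cover stands upright, the short tubes are in their sockets, and the gripper holds the long tube upright about 3 cm above the middle of the reader's window (no verdict came back).

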